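# Clamp the jam jar and unscrew its tight cap

## Task

The jam jar stands loose in the jar vice. Turn the vice's lock collar by its upright handle to the green locked mark so that the jar is held fast; only then unscrew the jar's tight white cap, stop turning once its threads let go, and lift it straight up. Finish while still holding the cap level in the gripper, centred two or three centimetres above the jar's mouth, with the jar still locked in the vice and the other things on the worktop left alone.

Things in the scene. Friction and masses are not known exactly. Their poses are not given: they have to be found in the camera images.
- vice: jar vice fixed to the worktop: grey round base 148 mm across, 12 mm high, ribbed aluminium lock collar (120 mm across, z 13 to 27 mm), three rubber-faced jaws (to z 50 mm) round the jar. Origin: centre of the underside, on the collar's axis; z up. From it the red open mark lies at the vice's yaw + pi + 0.6 rad, the green locked mark at yaw + pi - 0.6
- collar (a joint): angle of the lock collar, rad: 0 at the red mark, 1.2 at the green locked mark (end stop 1.24); grows clockwise seen from above. It stays where left and turns with up to about 8 N at the handle, most in the second half, where it drives the jaws against the jar. Below about 0.8 the jar is loose; at 1.2 it is centred and clamped fast
- collar_handle (a point): gripping point of the collar's handle, an upright round black post, 16 mm across, 82 mm from the collar's axis, running from 24 to 94 mm above the worktop (this point: 82 mm). It lies at the vice's yaw + pi + 0.6 - collar angle, seen from the axis. The gripper may hold it and keep its own direction while the post goes round
- jar: squat round glass jam jar with a red and white paper band: 66 mm across up to z 60 mm, then a shoulder and a 40 mm neck. It stands on the vice's base, 12 mm above the worktop. Origin: centre of its underside, z up
- jar_rim (a point): centre of the jar's mouth, 97 mm above the jar's origin, at the top of the orange sealing ring when the cap is tight; the ring pushes the cap up with 18 N and springs up 3 mm when the cap comes free. The cap is clear of it when the cap's origin is over 100 mm above the jar's
- cap: white ribbed screw cap, red radial stripe on top: 58 mm across, 22 mm high, 50 g. Origin: centre of its lower edge, z up; screwed on, 78 mm above the jar's. Opens counterclockwise seen from above, about 0.3 N m, without rising: lugs inside leave the neck's ledges after 32 to 48 degrees; 72 degrees always frees it, past 96 they may catch again. Free, it lifts off without force
- cap_grip (a point): gripping point on the cap's axis, 15 mm above the cap's lower edge (7 mm below its top)
- espresso_cup: bystander: small white cup, 63x87x52 mm; origin at the centre of its underside
- honey_jar: bystander: honey jar with grey lid, 72x72x87 mm, its lid does not open; origin at the centre of its underside
- tea_mug: bystander: white dotted mug, 86x120x102 mm; origin at the centre of its underside
- side_plate: bystander: small white plate, 170 mm across, 18 mm high; origin at the centre of its underside
- pepper_shaker: bystander: glass shaker with grey top, 44x44x90 mm; origin at the centre of its underside
- lemon: bystander: yellow lemon, 78x55x56 mm; origin at the centre of its underside
Things that resemble listed ones, but are neither listed nor needed, are in the scene too. Several things have the shape of the cap; the one meant has the colours described above. What is shaped like the jar but pink is not meant.

How it is judged:
By the outcome, as a careful person would: the job done as asked, in the order asked, and still so for the second after the job is handed in, while the arm keeps its last pose, push and grip.
It also fails if it takes over 51 s, if anything falls off the work surface, if the arm or the gripper's body presses on something with over 40 N, if the wrist force passes 120 N, or if a joint passes its speed limit or range.

## Robot

A 6-joint arm with a two-finger parallel gripper is mounted at the origin on a cart in front of the work surface, level with it; the furniture and walls round the work are solid. World frame = base frame: x ahead of the robot, y to its left, z up, the work surface at z = 0. Lengths are in mm, angles in rad, forces in N, time in s.
With the tool pointing down it reaches from about 275 to 825 mm from the base axis. Payload 4.9 kg.
Tool frame: the origin (TCP) lies midway between the tips of the shut fingers; the grasp point (between the pads) lies 19 mm behind it (bot.grip_depth is the distance from the TCP to the grasp point, in mm); z points along the fingers, y is the line along which they close (so a half turn about z gives the same grasp; the last joint's range is limited). The gripper opens to 85 mm and grips with 20 to 120 N. Pads are 22 mm wide; open, the fingers measure 114 mm over their backs; the gripper's body (76 mm by 85 mm) begins 54 mm behind the grasp point. The pads swing forward as they close: fully open they stand 13 mm farther back than shut.
Start: joints at [1.047, 0.326, -0.193, 1.052, 0, 1.437], TCP at [208.998, 508.762, 231.281] pointing down, gripper open.
Joint ranges: [-2.65, 2.65], [-0.97, 1.79], [-1.3, 1.35], [-1.93, 2.1], [-1.47, 1.37], [-3.14, 3.14]. Speed limits (rad/s): [2.57, 2.57, 3.14, 3.14, 3.14, 3.14].

## Interface

Orientations are given as a unit quaternion [x, y, z, w].
In Python, from cell import bot gives the robot as it stands. The module is installed in compiled form; this text tells all that it offers.
- The arm moves only by the tool move_arm, never from a script. Its argument "moves" is a list of rows, each a list of 3 entries, a list of its own where there are three numbers: the shift along the world's x, y, z each as a share of 50 mm, from -1 to 1, then the turn, a rotation vector about the world's x, y, z each as a share of 45 degrees, from -1 to 1, then the opening, from 0 (shut) to 1 (fully open). A call has 1 to 5 rows; each row shifts and turns the commanded pose from where the row before left it; what a row does not reach is not made up. A row lasts 1/8 s, in which the tool goes at most 62.5 mm and 10.7 degrees, less where a joint would pass 70% of its speed; a pose out of reach is approached as far as the arm can. A call with a number of a shift or a turn outside -1 to 1 is refused whole. A call with a gripper value outside its range is refused whole. The fingers move at their own pace and stop on an object; "squeeze" is the grip in N (left out, the last holds). Time passes only in rows, so rows that do not move let the fingers close. It gives the time, the measured TCP pose, the force, the opening and the grip force at its end, in the units of the state.
- bot.sense(): the state, without advancing time (a new reading comes with each control period).
- bot.capture(name): name is "scene" or "side" or "wrist"; returns the picture (480x640x3 uint8, blue, green, red); there is no depth.
- bot.camera_info(name): a dict with "camera_matrix" (3x3 intrinsics, pixels), "rvec" (rotation vector, rad) and "tvec" (3), from world to camera coordinates, as OpenCV has them; the wrist camera has in their place "T_tool_cam" (4x4, takes a point from camera to tool coordinates, whose origin is the TCP and whose axes are the flange's). Camera axes: x right, y down, z forward; pixel columns grow to the right and rows downward; lengths in mm; the calibration is good to about 2 mm. A picture is of the moment at which its call begins: read the wrist's pose just before it. camera_info takes no time and is no camera call.
- bot.close_job(): hands the job in; it is judged then, once.
Trained networks look in the newest picture that a camera, given by its name, has taken for a name from the list of things; names that differ only in an ending like _2 or _b are one class to them, and where a whole thing is asked for, a point or a joint stands for the part that bears it (a point fixed in the world has none). Each returns a list of dicts, best first, with "score" (0 to 1); they miss things now and then, are a little off and sometimes report something else, mostly with a low value. They report only what shows in the picture. A call takes as long as a camera call. They do not tell look-alikes from the thing itself.
- bot.boxes_of(label, camera): "xyz" ([x, y, z] in mm, in world coordinates, good to about 4 mm: the middle of the surface that is visible of it).
- bot.masks_of(label, camera): "region" (480x640 bool, what is visible of it).
- bot.spot_point(label, camera): "xyz" ([x, y, z] in mm, in world coordinates, good to about 4 mm: a listed point, or the origin of a listed thing).
The state is a dict: "time": time; "q": joint angles; "qd": joint speeds; "joint_efforts": joint torques, N m; "ee_pos": TCP position; "tcp_rot": TCP orientation; "contact_force": force on the tool from outside, world axes, zero at the start; "moment": the same for the moment, N m; "grip_width": finger opening in mm; "gripper_force": force on a finger pad.
Only numpy, scipy, OpenCV 4.12 (cv2) and the standard library are available. Lean on these libraries where they do the work, as an engineer would, in place of code of your own. Each camera call takes 0.05 s, during which the arm holds its last target. There are 200 camera calls.

## Working session

There is one attempt and no reset: what is moved stays moved. The work goes in short steps, Python scripts to look and compute and a tool call to move; the robot and the scene stay as the last step left them, time stands still between calls to the robot, and variables do not carry over. Pictures are saved under pics/ and viewed, at most 10 in all, crops included, and the job is handed in when it is done.

Besides the shell and the picture viewer there is one more tool, called after "Emit:" as a command line: name --argument value ..., lists and objects as JSON in quotes. move_arm: Moves the arm, as the interface text tells. Its arguments: {"type":"object","properties":{"moves":{"type":"array","items":{"type":"array"}},"squeeze":{"type":"number"}},"required":["moves"]}

```bash
mkdir -p pics; python3 - <<'E'
from cell import bot
import cv2
s=bot.sense();print(s['time'],s['ee_pos'],s['tcp_rot'],s['grip_width'])
for c in("scene","side"):
    im=bot.capture(c);cv2.imwrite(f"pics/{c}1.png",im)
    for l in("vice","jar","cap"):
        print(c,l,[(round(d['score'],2),[round(float(v)) for v in d['xyz']]) for d in bot.spot_point(l,c)])
    for l in("collar_handle","jar_rim","cap_grip"):
        print(c,l,[(round(d['score'],2),[round(float(v)) for v in d['xyz']]) for d in bot.spot_point(l,c)])
E
```

```text
0.0 [208.69823872 508.21060091 230.46812405] [ 1.93690202e-01  9.81062332e-01 -8.49307346e-04 -2.92352339e-04] 85.35674706957998
scene vice [(0.94, [506, 109, -1])]
scene jar [(0.96, [496, 280, -1])]
scene cap [(0.88, [505, -64, 1]), (0.84, [505, 111, 88])]
scene collar_handle [(0.69, [441, 62, 82])]
scene jar_rim [(0.97, [494, 279, 96])]
scene cap_grip [(0.93, [508, 111, 105]), (0.81, [504, -67, 16]), (0.16, [707, 177, 0])]
side vice [(0.68, [507, 107, 2]), (0.41, [510, 114, 14])]
side jar [(0.91, [511, 115, 14]), (0.58, [501, 276, 5])]
side cap [(0.52, [511, 113, 90]), (0.49, [507, -62, 3]), (0.45, [514, 113, 15])]
side collar_handle [(0.86, [438, 64, 81])]
side jar_rim [(0.83, [506, 114, 108]), (0.58, [498, 273, 99]), (0.56, [659, -254, -1])]
side cap_grip [(0.69, [503, -65, 10]), (0.47, [508, 113, 105])]
```

View pics/scene1.png

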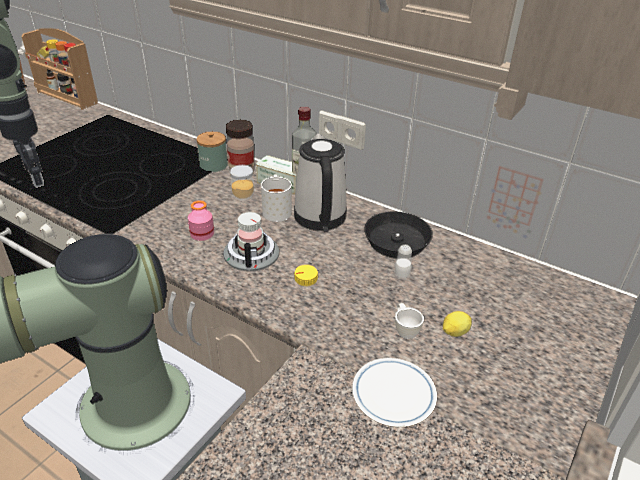

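View pics/side1.png

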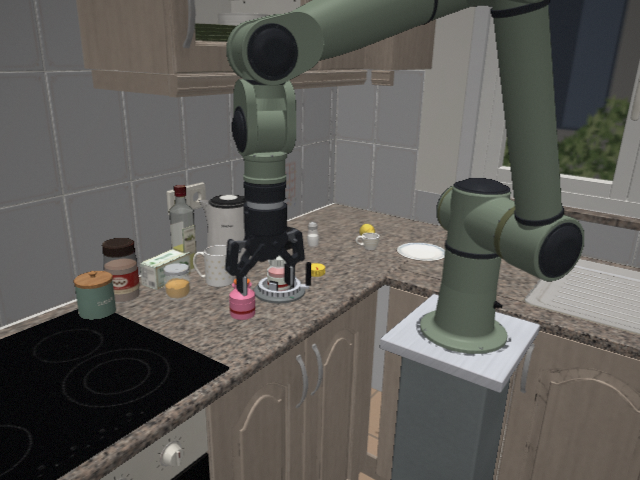

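The white ribbed cap with the red stripe, on the jar in the vice at scene (249,220), is the one meant. The other cap-shaped thing at (306,275) is yellow and lies loose, and the other jar at (201,222) is pink, so neither fits. I'll move above the handle and take a closer look there.

Emit:
move_arm --moves '[[[0.46,-0.89,-0.04],[0,0,0.05],1],[[0.46,-0.89,-0.04],[0,0,0.05],1],[[0.46,-0.89,-0.04],[0,0,0.05],1],[[0.46,-0.89,-0.04],[0,0,0.05],1],[[0.46,-0.89,-0.04],[0,0,0.05],1]]'

```text
time: 1.32
ee_pos: [324.6, 284.9, 221.5]
tcp_rot: [0.096, 0.995, 0.0, 0.0]
contact_force: [1.5, 0.1, 0.6]
grip_width: 85.5
gripper_force: 0.0
```

Emit:
move_arm --moves '[[[0.46,-0.89,-0.04],[0,0,0.05],1],[[0.46,-0.89,-0.04],[0,0,0.05],1],[[0.46,-0.89,-0.04],[0,0,0.05],1],[[0.46,-0.89,-0.04],[0,0,0.05],1],[[0.46,-0.89,-0.04],[0,0,0.05],1]]'

```text
time: 1.95
ee_pos: [439.8, 62.2, 211.5]
tcp_rot: [-0.002, 1.0, 0.0, 0.0]
contact_force: [0.3, -0.1, -0.1]
grip_width: 85.2
gripper_force: 0.0
```

```bash
cat > h.py <<'E'
from cell import bot
import cv2,numpy as np
from scipy.spatial.transform import Rotation as R
def st():
    s=bot.sense();Rm=R.from_quat(s['tcp_rot']).as_matrix()
    print('t',round(s['time'],2),'pos',np.round(s['ee_pos'],1),'yang',round(np.degrees(np.arctan2(Rm[1,1],Rm[0,1])),1),'z',np.round(Rm[:,2],3),'q',np.round(s['q'],2),'F',np.round(s['contact_force'],1),'M',np.round(s['moment'],2),'w',round(s['grip_width'],1),'g',round(s['gripper_force'],1))
def sp(c,*ls):
    for l in ls: print(c,l,[(round(d['score'],2),[round(float(v)) for v in d['xyz']]) for d in bot.spot_point(l,c)])
E
python3 - <<'E'
from h import *
st();print(np.round(bot.camera_info("wrist")["T_tool_cam"],2))
a=bot.capture("wrist")
sp("wrist","vice","jar","cap_grip","collar_handle")
b=bot.capture("scene");sp("scene","collar_handle","cap_grip")
b=cv2.resize(b[190:290,200:330],None,fx=4,fy=4,interpolation=2)
a=cv2.resize(a,(533,400));b=b[:, :267*2]
b=cv2.resize(b,None,fx=.5,fy=.5)
o=np.zeros((400,800,3),np.uint8);o[:,:533]=a;o[:b.shape[0],533:533+b.shape[1]]=b[:,:267]
cv2.imwrite("pics/w1.png",o)
E
```

```text
t 1.95 pos [439.8  62.2 211.5] yang 90.2 z [ 0.001  0.    -1.   ] q [-0.03  0.15 -0.48  0.94  0.   -0.03] F [ 0.3 -0.1 -0.1] M [-0.02  0.02 -0.02] w 85.2 g 0.0
[[  -0.     -0.96   -0.29   72.42]
 [   1.     -0.     -0.      2.03]
 [   0.     -0.29    0.96 -142.36]
 [   0.      0.      0.      1.  ]]
wrist vice []
wrist jar [(0.72, [510, 116, 12]), (0.71, [495, 276, 6])]
wrist cap_grip [(0.8, [509, 114, 106]), (0.67, [506, -63, 15])]
wrist collar_handle [(0.56, [438, 66, 84])]
scene collar_handle [(0.72, [438, 62, 80])]
scene cap_grip [(0.92, [508, 112, 107]), (0.75, [507, -64, 14])]
```

View pics/w1.png

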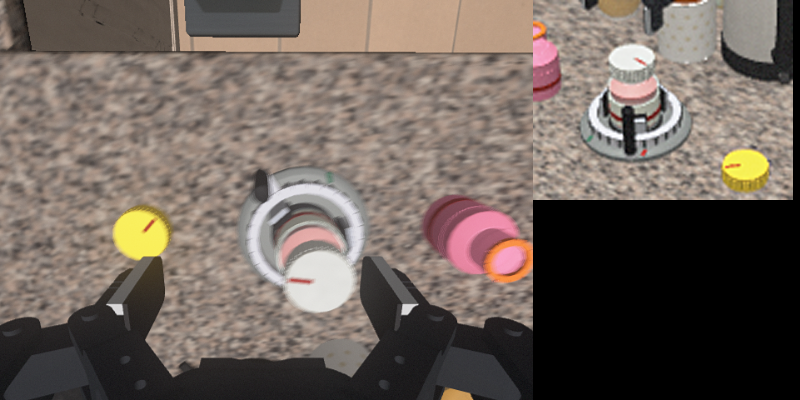

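The crop confirms the target: the white cap with its red stripe at panel (318,280) sits on the jar in the vice. The handle is at (262,185), the green mark at (330,177), and the yellow cap and pink jar stand to either side. Next I'll measure the marks to get the vice's yaw.

```bash
python3 - <<'E'
from h import *
im=bot.capture("scene");sp("scene","vice","collar_handle")
ci=bot.camera_info("scene");K=np.array(ci["camera_matrix"]);Rc=cv2.Rodrigues(np.array(ci["rvec"],float))[0];t=np.array(ci["tvec"],float).ravel()
def ray(u,v,z):
    d=Rc.T@np.linalg.inv(K)@[u,v,1];o=-Rc.T@t
    return o+d*(z-o[2])/d[2]
c=np.array([507,110])
B,G,Rr=[im[...,i].astype(int) for i in range(3)]
for n,m in(("red",(Rr-G>50)&(Rr-B>50)),("green",(G-Rr>20)&(G-B>8))):
    nl,lab,stt,cen=cv2.connectedComponentsWithStats(m.astype(np.uint8))
    for i in range(1,nl):
        p=ray(*cen[i],13); r=p[:2]-c
        if 45<np.hypot(*r)<95 : print(n,stt[i,4],np.round(cen[i],1),np.round(p),'r',np.round(np.hypot(*r)),'ang-pi',np.round((np.arctan2(r[1],r[0])%(2*np.pi))-np.pi,2))
cv2.imwrite("pics/v2.png",cv2.resize(im[200:275,210:300],None,fx=7,fy=7,interpolation=2))
E
```

```text
scene vice [(0.58, [508, 108, -2])]
scene collar_handle [(0.59, [438, 61, 80])]
red 66 [250.2 234.4] [555. 153.  13.] r 65.0 ang-pi -2.41
red 2 [252.5 233.5] [562. 151.  13.] r 69.0 ang-pi -2.51
red 1 [254. 232.] [570. 152.  13.] r 75.0 ang-pi -2.56
red 1 [257. 234.] [567. 139.  13.] r 67.0 ang-pi -2.69
red 6 [254.8 266. ] [457.  59.  13.] r 71.0 ang-pi 0.79
green 6 [227.8 259. ] [439. 134.  13.] r 72.0 ang-pi -0.34
```

View pics/v2.png

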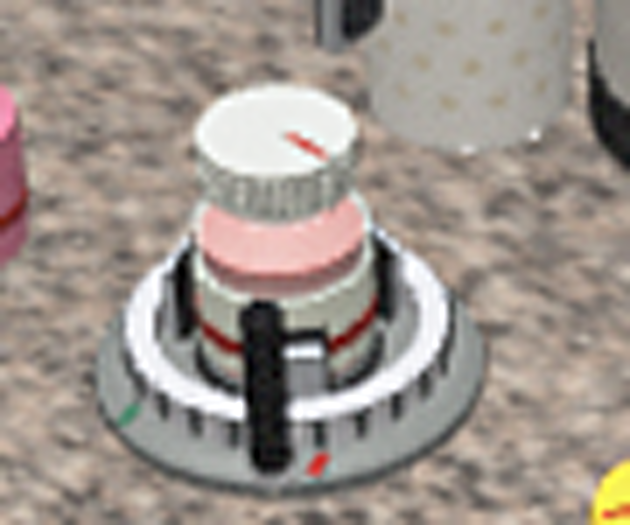

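The crop shows the red mark at crop (318,463), the green mark at (130,412) and the handle base at (270,460), between them. That gives a vice yaw of about 0.22 and a collar angle of about 0.2. The locked handle position is then about (431,140). I'll grip the post now.

Emit:
move_arm --moves '[[[0,0.02,-0.99],[0,0,0],1],[[0,0,-0.99],[0,0,0],1],[[0,0,-0.99],[0,0,0],1],[[0,0,0],[0,0,0],0],[[0,0,0],[0,0,0],0]]' --squeeze 50

```text
time: 3.12
ee_pos: [439.8, 65.0, 64.1]
tcp_rot: [-0.002, 1.0, -0.0, 0.001]
contact_force: [0.1, 0.3, 0.5]
grip_width: 51.7
gripper_force: 0.0
```

Emit:
move_arm --moves '[[[0,0,0],[0,0,0],0],[[0,0,0],[0,0,0],0],[[0,0,0],[0,0,0],0]]'

```text
time: 3.5
ee_pos: [440.3, 64.4, 64.5]
tcp_rot: [-0.001, 1.0, -0.001, 0.002]
contact_force: [-1.4, -1.0, 8.4]
grip_width: 14.3
gripper_force: 48.6
```

```bash
python3 - <<'E'
from h import *
st()
c=np.array([507,110]);
for a in np.arange(.61,-.5,-.1): print(round(a,2),np.round(c-82*np.array([np.cos(a),np.sin(a)]),1))
E
```

```text
t 3.5 pos [440.3  64.4  64.5] yang 90.2 z [ 0.003 -0.001 -1.   ] q [-0.02  0.34 -0.68  0.55 -0.   -0.02] F [-1.4 -1.   8.4] M [-0.23  0.28 -0.01] w 14.3 g 48.6
0.61 [439.8  63. ]
0.51 [435.4  70. ]
0.41 [431.8  77.3]
0.31 [428.9  85. ]
0.21 [426.8  92.9]
0.11 [425.5 101. ]
0.01 [425.  109.2]
-0.09 [425.3 117.4]
-0.19 [426.5 125.5]
-0.29 [428.4 133.4]
-0.39 [431.2 141.2]
-0.49 [434.6 148.6]
```

Emit:
move_arm --moves '[[[-0.09,0.14,0],[0,0,0],0],[[-0.07,0.15,0],[0,0,0],0],[[-0.06,0.15,0],[0,0,0],0],[[-0.04,0.16,0],[0,0,0],0],[[0,0,0],[0,0,0],0]]'

```text
time: 4.12
ee_pos: [425.2, 93.0, 64.3]
tcp_rot: [-0.001, 1.0, -0.003, -0.0]
contact_force: [-7.0, -6.6, 14.8]
grip_width: 14.7
gripper_force: 50.1
```

Emit:
move_arm --moves '[[[-0.03,0.16,0],[0,0,0],0],[[-0.01,0.16,0],[0,0,0],0],[[0.01,0.16,0],[0,0,0],0],[[0,0,0],[0,0,0],0]]'

```text
time: 4.62
ee_pos: [422.5, 117.5, 64.2]
tcp_rot: [-0.001, 1.0, -0.002, -0.001]
contact_force: [-9.0, -4.5, 17.6]
grip_width: 14.8
gripper_force: 50.6
```

```bash
python3 - <<'E'
from h import *
st()
E
```

```text
t 4.62 pos [422.5 117.5  64.2] yang 90.1 z [-0.002 -0.004 -1.   ] q [ 0.11  0.33 -0.69  0.55 -0.    0.1 ] F [-9.  -4.5 17.6] M [-1.03  1.78 -0.28] w 14.8 g 50.6
```

Emit:
move_arm --moves '[[[-0.02,0.16,0.02],[0,0,0],0],[[0.02,0.16,0],[0,0,0],0],[[0,0,0],[0,0,0],0]]'

```text
time: 5.0
ee_pos: [423.8, 133.0, 64.2]
tcp_rot: [-0.001, 1.0, -0.002, -0.0]
contact_force: [-2.0, -5.4, 0.9]
grip_width: 14.2
gripper_force: 50.1
```

```bash
python3 - <<'E'
from h import *
st();bot.capture("scene");sp("scene","collar_handle","cap_grip")
E
```

```text
t 5.0 pos [423.8 133.   64.2] yang 90.1 z [-0.001 -0.005 -1.   ] q [ 0.14  0.34 -0.68  0.56 -0.    0.14] F [-2.  -5.4  0.9] M [-1.17  0.46 -0.05] w 14.2 g 50.1
scene collar_handle [(0.72, [507, 112, 108]), (0.59, [428, 133, 80])]
scene cap_grip [(0.97, [507, -66, 14]), (0.56, [508, 109, 106])]
```

Emit:
move_arm --moves '[[[0.02,0.08,0],[0,0,0],0],[[0.03,0.08,0],[0,0,0],0],[[0,0,0],[0,0,0],0]]'

```text
time: 5.52
ee_pos: [425.6, 140.4, 64.2]
tcp_rot: [-0.001, 1.0, -0.003, -0.001]
contact_force: [-3.4, -7.9, 3.1]
grip_width: 14.5
gripper_force: 50.4
```

Emit:
move_arm --moves '[[[0.02,0.06,0],[0,0,0],0],[[0,0,0],[0,0,0],0]]'

```text
time: 5.78
ee_pos: [426.5, 142.7, 64.2]
tcp_rot: [0.0, 1.0, -0.004, -0.001]
contact_force: [-4.3, -9.7, 3.7]
grip_width: 14.6
gripper_force: 50.6
```

```bash
python3 - <<'E'
from h import *
st();im=bot.capture("scene");sp("scene","collar_handle")
cv2.imwrite("pics/v3.png",cv2.resize(im[200:275,210:300],None,fx=7,fy=7,interpolation=2))
E
```

```text
t 5.78 pos [426.5 142.7  64.2] yang 90.0 z [-0.002 -0.007 -1.   ] q [ 0.16  0.35 -0.66  0.56 -0.01  0.16] F [-4.3 -9.7  3.7] M [-1.94  0.81 -0.48] w 14.6 g 50.6
scene collar_handle [(0.91, [430, 145, 84]), (0.63, [655, -257, -1]), (0.43, [508, 110, -3])]
```

View pics/v3.png

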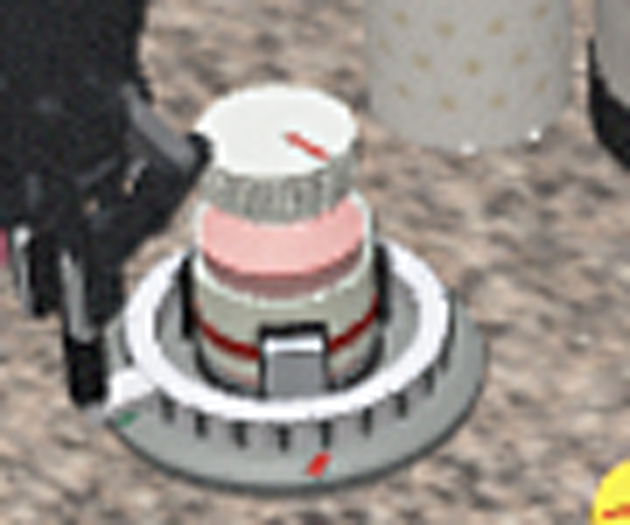

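The handle is now almost over the green mark: post base at crop (88,395), mark at (127,417). I'll push on to the end stop.

Emit:
move_arm --moves '[[[0.03,0.06,0],[0,0,0],0],[[0,0,0],[0,0,0],0]]'

```text
time: 6.12
ee_pos: [426.3, 143.1, 64.1]
tcp_rot: [-0.0, 1.0, -0.007, -0.002]
contact_force: [-7.4, -18.7, 11.8]
grip_width: 14.7
gripper_force: 51.8
```

Emit:
move_arm --moves '[[[0.03,0.06,0],[0,0,0],0],[[0,0,0],[0,0,0],0]]'

```text
time: 6.38
ee_pos: [426.3, 143.2, 64.1]
tcp_rot: [0.001, 1.0, -0.01, -0.004]
contact_force: [-12.3, -28.2, 17.8]
grip_width: 14.6
gripper_force: 53.5
```

The collar is at its end stop. Next I'll relax the push, open the gripper, lift, and go over the cap.

Emit:
move_arm --moves '[[[-0.05,-0.11,0],[0,0,0],0],[[0,0,0],[0,0,0],0.4],[[0,0,0],[0,0,0],0.6],[[0,0,0],[0,0,0],0.6],[[0,0,0.9],[0,0,0],1]]'

```text
time: 7.0
ee_pos: [426.0, 146.2, 107.0]
tcp_rot: [-0.002, 1.0, -0.0, -0.003]
contact_force: [0.4, 0.3, 0.2]
grip_width: 68.0
gripper_force: 0.0
```

Emit:
move_arm --moves '[[[0,0,0.9],[0,0,0],1],[[0,0,0.9],[0,0,0],1],[[0,0,0],[0,0,0],1]]'

```text
time: 7.38
ee_pos: [431.2, 147.1, 202.2]
tcp_rot: [-0.002, 1.0, 0.001, 0.004]
contact_force: [0.1, -0.0, 0.3]
grip_width: 85.5
gripper_force: 0.0
```

```bash
python3 - <<'E'
from h import *
st()
a=bot.capture("wrist");sp("wrist","cap","cap_grip","collar_handle","jar_rim")
bot.capture("scene");sp("scene","cap","cap_grip","collar_handle","jar")
bot.capture("side");sp("side","cap","cap_grip","collar_handle","jar")
# cap top circle centre from wrist: rays to z=112
bot.capture("wrist");s=bot.sense()
T=np.eye(4);T[:3,:3]=R.from_quat(s['tcp_rot']).as_matrix();T[:3,3]=s['ee_pos']
ci=bot.camera_info("wrist");C=T@np.array(ci["T_tool_cam"]);Ki=np.linalg.inv(np.array(ci["camera_matrix"]))
hsv=cv2.cvtColor(a,cv2.COLOR_BGR2HSV);m=((hsv[...,2]>205)&(hsv[...,1]<40)).astype(np.uint8)
n,l,q,cen=cv2.connectedComponentsWithStats(m)
for i in range(1,n):
    if q[i,4]>800:
        d=C[:3,:3]@Ki@[*cen[i],1];p=C[:3,3]+d*(112-C[2,3])/d[2];print(q[i],np.round(p,1))
cv2.imwrite("pics/w2.png",a)
E
```

```text
t 7.38 pos [431.2 147.1 202.2] yang 90.2 z [ 0.007  0.001 -1.   ] q [ 0.17  0.17 -0.48  0.91  0.    0.16] F [ 0.1 -0.   0.3] M [ 0.04 -0.04 -0.03] w 85.5 g 0.0
wrist cap [(0.87, [506, -67, 0]), (0.55, [507, 112, 95])]
wrist cap_grip [(0.66, [510, 114, 108]), (0.6, [507, -68, 17])]
wrist collar_handle [(0.84, [430, 142, 82]), (0.23, [511, 115, 93])]
wrist jar_rim [(0.83, [496, 278, 103])]
scene cap [(0.37, [548, -452, -1])]
scene cap_grip [(0.69, [507, -66, 16]), (0.63, [507, 111, 107])]
scene collar_handle [(0.89, [430, 140, 82])]
scene jar [(0.89, [497, 277, -1]), (0.57, [508, 108, 11])]
side cap [(0.71, [510, 111, 88]), (0.49, [502, -63, 4])]
side cap_grip [(0.63, [511, 110, 107]), (0.63, [504, -66, 14])]
side collar_handle [(0.91, [430, 144, 79])]
side jar [(0.94, [501, 274, 3]), (0.55, [511, 114, 16])]
[ 202  215  140  135 3178] [447.8 122.6 112. ]
[ 218  316   85   74 4737] [500.7 113.5 112. ]
```

View pics/w2.png

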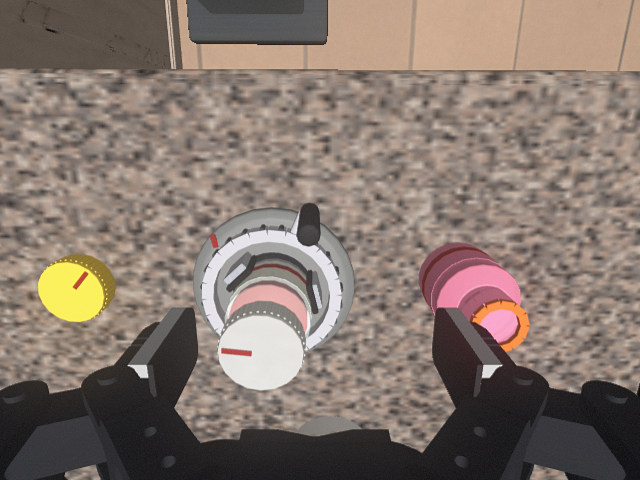

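The black post now covers the green mark at (308,222) and the red mark is free at (214,241), so the collar is locked. The white cap is at (262,352), about (509,112) in world coordinates. I'll go over it and grip lightly at first.

Emit:
move_arm --moves '[[[0.78,-0.35,0],[0,0,0],1],[[0.78,-0.35,0],[0,0,0],1],[[0,0,-0.77],[0,0,0],1],[[0,0,-0.77],[0,0,0],1],[[0,0,-0.78],[0,0,0],1]]'

```text
time: 8.8
ee_pos: [506.8, 111.1, 81.8]
tcp_rot: [-0.001, 1.0, 0.0, 0.0]
contact_force: [-0.0, 0.4, 0.5]
grip_width: 85.6
gripper_force: 0.0
```

Emit:
move_arm --moves '[[[0,0,0],[0,0,0],0],[[0,0,0],[0,0,0],0],[[0,0,0],[0,0,0],0],[[0,0,0],[0,0,0],0]]' --squeeze 20

```text
time: 9.3
ee_pos: [506.6, 111.4, 83.5]
tcp_rot: [-0.002, 1.0, 0.0, 0.0]
contact_force: [-1.7, -0.6, -3.1]
grip_width: 57.1
gripper_force: 24.0
```

```bash
python3 - <<'E'
from h import *
st();
E
```

```text
t 9.3 pos [506.6 111.4  83.5] yang 90.2 z [ 0.001  0.    -1.   ] q [ 0.07  0.42 -0.47  0.68  0.    0.07] F [-1.7 -0.6 -3.1] M [ 0.09  0.38 -0.02] w 57.1 g 24.0
```

The cap is gripped at 57 mm width and centred. I'll tighten the grip and unscrew counterclockwise.

Emit:
move_arm --moves '[[[0.02,0,0],[0,0,0],0],[[0,0,0],[0,0,0],0],[[0,0,0],[0,0,0.2],0],[[0,0,0],[0,0,0.2],0],[[0,0,0],[0,0,0.2],0]]' --squeeze 60

```text
time: 9.93
ee_pos: [507.4, 111.0, 84.6]
tcp_rot: [-0.237, 0.971, -0.0, 0.0]
contact_force: [-7.2, -1.8, 14.5]
grip_width: 55.6
gripper_force: 64.3
```

```bash
python3 - <<'E'
from h import *
st();
E
```

```text
t 9.93 pos [507.4 111.   84.6] yang 117.4 z [ 0.001 -0.001 -1.   ] q [ 0.07  0.42 -0.47  0.68 -0.   -0.41] F [-7.2 -1.8 14.5] M [-0.2   1.57 -0.2 ] w 55.6 g 64.3
```

Emit:
move_arm --moves '[[[-0.01,0,0.02],[0,0,0.21],0],[[0,0,0],[0,0,0.21],0],[[0,0,0],[0,0,0],0]]'

```text
time: 10.3
ee_pos: [507.7, 110.6, 86.0]
tcp_rot: [-0.392, 0.92, -0.001, 0.001]
contact_force: [-5.8, -2.7, 12.0]
grip_width: 55.9
gripper_force: 63.7
```

```bash
python3 - <<'E'
from h import *
st();im=bot.capture("scene");sp("scene","cap_grip","cap")
cv2.imwrite("pics/v4.png",cv2.resize(im[180:275,210:300],None,fx=5,fy=5,interpolation=2))
E
```

```text
t 10.3 pos [507.7 110.6  86. ] yang 136.1 z [ 0.002 -0.002 -1.   ] q [ 0.07  0.42 -0.47  0.68 -0.   -0.73] F [-5.8 -2.7 12. ] M [-0.48  1.32  0.13] w 55.9 g 63.7
scene cap_grip [(0.82, [502, -65, 14]), (0.56, [508, 111, 107])]
scene cap [(0.8, [507, -63, 2]), (0.65, [505, 111, 91])]
```

View pics/v4.png

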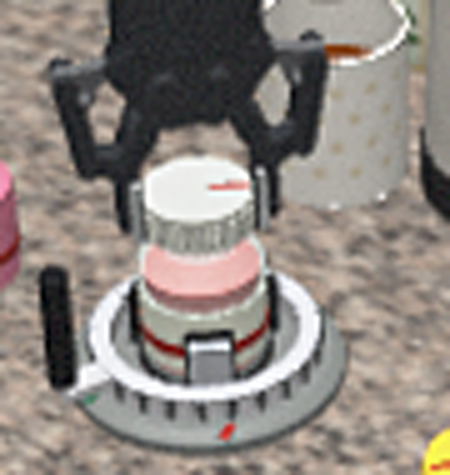

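The cap has turned about 46°: its stripe, at crop (228,185), has turned with the gripper. The turning moment has vanished, so I'll try a gentle lift.

Emit:
move_arm --moves '[[[0,0,0.06],[0,0,0],0],[[0,0,0],[0,0,0],0]]'

```text
time: 10.7
ee_pos: [507.4, 110.7, 87.5]
tcp_rot: [-0.391, 0.92, -0.001, 0.0]
contact_force: [-2.5, -3.5, 1.5]
grip_width: 55.9
gripper_force: 64.1
```

```bash
python3 - <<'E'
from h import *
st()
E
```

```text
t 10.7 pos [507.4 110.7  87.5] yang 136.0 z [ 0.001 -0.001 -1.   ] q [ 0.07  0.42 -0.47  0.68 -0.   -0.73] F [-2.5 -3.5  1.5] M [-0.65  0.57  0.04] w 55.9 g 64.1
```

Emit:
move_arm --moves '[[[0,0,0.06],[0,0,0],0],[[0,0,0],[0,0,0],0]]'

```text
time: 10.95
ee_pos: [507.1, 111.0, 89.9]
tcp_rot: [-0.391, 0.92, -0.0, -0.0]
contact_force: [-1.0, -3.3, -0.9]
grip_width: 56.1
gripper_force: 64.1
```

```bash
python3 - <<'E'
from h import *
st()
E
```

```text
t 10.95 pos [507.1 111.   89.9] yang 136.1 z [ 0.    -0.001 -1.   ] q [ 0.07  0.41 -0.47  0.69 -0.   -0.73] F [-1.  -3.3 -0.9] M [-0.66  0.44 -0.05] w 56.1 g 64.1
```

The force is close to zero while the cap rises, so it's free. I'll lift it straight up, slowly.

Emit:
move_arm --moves '[[[0,0,0.1],[0,0,0],0],[[0,0,0.16],[0,0,0],0],[[0,0,0.26],[0,0,0],0],[[0,0,0.26],[0,0,0],0],[[0,0,0],[0,0,0],0]]'

```text
time: 11.58
ee_pos: [508.3, 111.5, 130.5]
tcp_rot: [-0.391, 0.92, -0.0, 0.002]
contact_force: [0.8, -0.2, -1.2]
grip_width: 56.2
gripper_force: 63.9
```

```bash
python3 - <<'E'
from h import *
st()
for c in("scene","side"):
    im=bot.capture(c);sp(c,"cap_grip","cap","jar_rim","collar_handle","jar")
    if c=="scene": x=im
cv2.imwrite("pics/v5.png",cv2.resize(x[160:275,190:320],None,fx=5,fy=5,interpolation=2))
E
```

```text
t 11.57 pos [508.3 111.5 130.5] yang 136.1 z [ 0.003  0.    -1.   ] q [ 0.07  0.36 -0.42  0.78  0.   -0.73] F [ 0.8 -0.2 -1.2] M [ 0.01 -0.03  0.  ] w 56.2 g 63.9
scene cap_grip [(0.77, [507, -65, 13]), (0.57, [510, 114, 151])]
scene cap [(0.92, [506, -66, 3]), (0.88, [508, 112, 135])]
scene jar_rim [(0.95, [498, 275, 97]), (0.63, [507, 108, 110])]
scene collar_handle [(0.78, [433, 143, 82])]
scene jar [(0.72, [499, 278, 0]), (0.59, [509, 111, 10])]
side cap_grip [(0.52, [511, 112, 152]), (0.52, [307, -416, -1])]
side cap [(0.56, [508, -63, 1]), (0.55, [510, 112, 135])]
side jar_rim [(0.67, [495, 276, 101]), (0.56, [509, 113, 105])]
side collar_handle [(0.94, [430, 146, 82])]
side jar [(0.76, [497, 273, 2]), (0.67, [508, 110, 109]), (0.6, [512, 109, 13])]
```

View pics/v5.png

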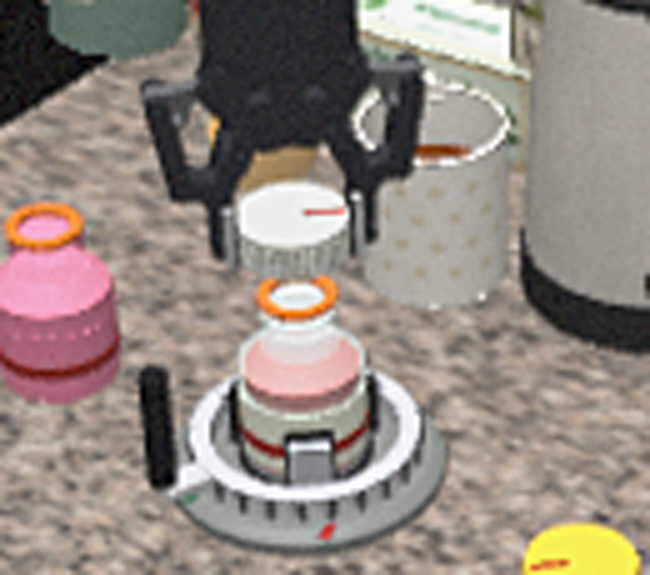

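The cap is held level at crop (292,225), directly above the jar's orange-ringed mouth at (297,297), with a gap of about 26 mm. The jar is clamped and the handle is at the green mark (190,497). I'll hand in now.

Emit:
move_arm --moves '[[[0,0,0],[0,0,0],0],[[0,0,0],[0,0,0],0]]'

```text
time: 12.42
ee_pos: [507.0, 111.3, 128.8]
tcp_rot: [-0.391, 0.92, 0.0, -0.0]
contact_force: [0.2, -0.2, -0.6]
grip_width: 56.1
gripper_force: 64.0
```

```bash
python3 -c "
from h import *
st();print(bot.close_job())"
```

```text
t 12.43 pos [507.  111.3 128.8] yang 136.1 z [-0.  0. -1.] q [ 0.07  0.36 -0.42  0.78  0.   -0.73] F [ 0.2 -0.2 -0.6] M [-0.01 -0.09 -0.02] w 56.1 g 64.0
the job is handed in; nothing more can be done
None
```

The job is handed in at 12.4 s: the collar was turned to its end stop at the green mark, then the cap was unscrewed about 46° until it came free, and it is held level about 25 mm above the mouth of the clamped jar.

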